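# Lay two L-shaped firing plates into the furnace tray

### The job

Load the low steel firing tray for the sintering furnace: put the two matching L-shaped ceramic plates into it side by side, turned so that they interlock into one rectangle and both lie flat on the tray's floor. Lift them by the upright lugs if you like, but set them down gently, never dropping them into the tray: ceramic chips. The square plate and the straight plate are not needed.

Things in the scene. Friction and masses are not known exactly. Their poses are not given: they have to be found in the camera images.
- tray: Fixed open steel tray on the counter, inside 168 mm (its x) by 123 mm (its y); walls 5 mm thick, rim 17 mm and inner floor 5 mm above the counter. Origin: centre of its underside, z up. The L plates fit only interlocked, each L's corner towards a tray corner, half a turn apart on either diagonal, with about 11 mm play between them and to each wall.
- plate_a: White ceramic L plate, 130 g: arms along its +x and +y, outer sides 90 mm, arms 45 mm wide, 8 mm thick. Outline corner (-37.5,-37.5), ends (52.5,-37.5) and (-37.5,52.5), inner corner (7.5,7.5) mm. Upright lug to grip from above: 36 mm long along (1,-1), 14 mm thick along (1,1), top 42 mm above the underside. Origin: on the underside, below the lug's centre (also centre of mass); z up.
- plate_b: White ceramic L plate (twin of the other), 130 g: arms along its +x and +y, outer sides 90 mm, arms 45 mm wide, 8 mm thick. Outline corner (-37.5,-37.5), ends (52.5,-37.5) and (-37.5,52.5), inner corner (7.5,7.5) mm. Upright lug to grip from above: 36 mm long along (1,-1), 14 mm thick along (1,1), top 42 mm above the underside. Origin: on the underside, below the lug's centre (also centre of mass); z up.
Mind the look-alikes: they are no part of the job. What is shaped like the plate_a but black or green is not meant.

How it is judged:
By the outcome, as a careful person would: the job done as asked, in the order asked, and still so for the second after the job is handed in, with the robot touching nothing.
It also fails if it takes over 51 s, if anything falls off the work surface, if the arm or the gripper's body presses on something with over 40 N, if the wrist force passes 120 N, or if a joint passes its speed limit or range.

### The arm

A 6-joint arm with a two-finger parallel gripper is mounted at the origin on the work surface. World frame = base frame: x ahead of the robot, y to its left, z up, the work surface at z = 0. Lengths are in m, angles in rad, forces in N, time in s.
With the tool pointing down it reaches from about 0.375 to 0.9 m from the base axis. Payload 3.1 kg.
Tool frame: the origin (TCP) lies on the centre line of the jaws, within the pads' length; the fingertips stand 17 mm ahead of it and the grasp point (between the pads) lies 2 mm behind it; y points along the fingers, z is the direction in which the jaws open and shut, and the axes are right-handed (so a half turn about y gives the same grasp; the last joint's range is limited). The gripper opens to 85 mm and grips with 20 to 120 N. Pads are 22 mm wide; open, the fingers measure 114 mm over their backs; the gripper's body (76 mm by 85 mm) begins 54 mm behind the grasp point. The pads swing forward as they close: fully open they stand 13 mm farther back than shut.
Start: joints at [0.956, 0.527, 1.433, -0, 1.181, -0.178], TCP at [0.264, 0.566, 0.248] pointing down, gripper open.
Joint ranges: [-3.08, 3.08], [-0.75, 2.2], [0.22, 2.44], [-1.43, 4.57], [0, 2.65], [-2.85, 2.85]. Speed limits (rad/s): [2.79, 2.79, 3.14, 3.14, 3.14, 3.14].

### API

Orientations are given as a unit quaternion [x, y, z, w].
In Python, from station import manip gives the robot as it stands.
- The arm moves only by the shell command python3 -m handwheel 'ROWS' [FORCE]. ROWS is JSON, one flat list of numbers, 7 for each row, row after row: the shift along the tool's x, y, z in cm, then the turn, a rotation vector about the tool's x, y, z in rad, then the finger opening in cm, from 0 to 8.54. A call has 1 to 10 rows; each row is the pose to reach, as a shift and turn from the pose commanded when the call began, along the tool's axes at that moment; what a row does not reach only later rows make up. A row lasts 1/12 s, in which the tool goes at most 41.7 mm and 7.16 degrees, less where a joint would pass 70% of its speed; a pose out of reach is approached as far as the arm can. A call with a gripper value outside its range is refused whole. The fingers move at their own pace and stop on an object; FORCE is the grip in N (left out, the last holds). Time passes only in rows, so rows that repeat a pose let the fingers close. It gives the time, the measured TCP pose, the force and the opening at its end, in the units of the state.
- manip.sense(): the state, without advancing time (a new reading comes with each control period).
- manip.snapshot(name): name is "side" or "top"; returns a dict with "frame" (480x640x3 uint8, red, green, blue), "depth" (480x640 float32, m along the optical axis (not along the pixel's ray), 0 where there is no reading), "camera_matrix" (3x3 intrinsics, pixels), "rvec" (rotation vector, rad) and "tvec" (3), from world to camera coordinates, as OpenCV has them. Camera axes: x right, y down, z forward; pixel columns grow to the right and rows downward; lengths in m; the calibration is good to about 2 mm. A picture is of the moment at which its call begins.
- manip.sign_off(): hands the job in, once; it reports no verdict.
The state is a dict: "t": time; "q": joint angles; "qd": joint speeds; "tau": joint torques, N m; "tcp_pos": TCP position; "tool_rot": TCP orientation; "force": force on the tool from outside, world axes, zero at the start; "ft_torque": the same for the moment, N m; "finger_gap": opening from 0.0 (shut) to 1.0 (fully open).
Only numpy, scipy, OpenCV 4.12 (cv2) and the standard library are available. Lean on these libraries where they do the work, as an engineer would, in place of code of your own. Each camera call takes 0.05 s, during which the arm holds its last target.

## Working session

There is one attempt and no reset: what is moved stays moved. The work goes in short steps, Python scripts to look and compute and a shell command to move; the robot and the scene stay as the last step left them, time stands still between calls to the robot, and variables do not carry over. Pictures are saved under pics/ and viewed, and the job is handed in when it is done.

```bash
ls; mkdir -p pics; python3 - <<'E'
from station import manip
import cv2,numpy as np,pickle
s=manip.sense();print({k:np.round(v,3) for k,v in s.items()})
for n in("top","side"):
    d=manip.snapshot(n);pickle.dump(d,open(f"{n}0.pkl","wb"))
    cv2.imwrite(f"pics/{n}0.png",d["frame"][...,::-1])
    print(n,d["camera_matrix"],d["rvec"],d["tvec"])
E
```

```text
pics
{'t': np.float64(0.0), 'q': array([ 0.956,  0.528,  1.434,  0.   ,  1.181, -0.178]), 'qd': array([-0.   ,  0.001,  0.   ,  0.001, -0.002,  0.001]), 'tau': array([-1.0000e-03, -4.4235e+01, -1.7802e+01, -0.0000e+00,  9.0000e-03,
        0.0000e+00]), 'tcp_pos': array([0.264, 0.566, 0.247]), 'tool_rot': array([ 0.691, -0.154,  0.153, -0.69 ]), 'force': array([-0.333,  0.451,  0.359]), 'ft_torque': array([-0.018, -0.04 , -0.012]), 'finger_gap': np.float64(0.997)}
top [[440.42335257   0.         323.0380771 ]
 [  0.         440.42335257 245.53435226]
 [  0.           0.           1.        ]] [ 2.00532466 -2.22123902  0.23283077] [0.1047977  0.42936866 0.85854463]
side [[472.13295243   0.         307.81008721]
 [  0.         472.13295243 235.23549898]
 [  0.           0.           1.        ]] [ 2.28529491 -0.17872002  0.08524644] [-0.42309944  0.11230682  0.96646517]
```

View pics/top0.png

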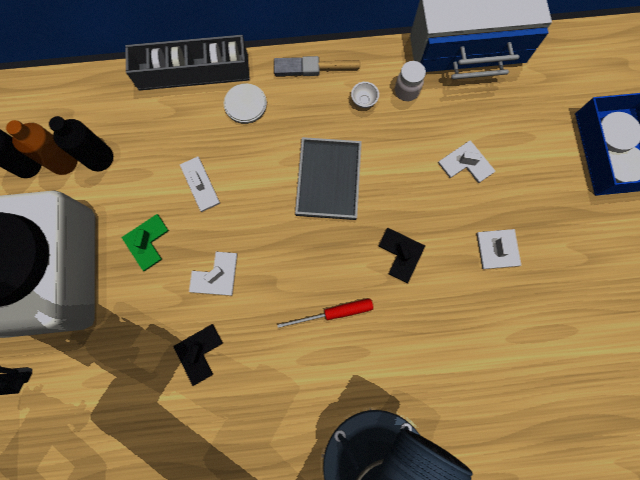

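View pics/side0.png

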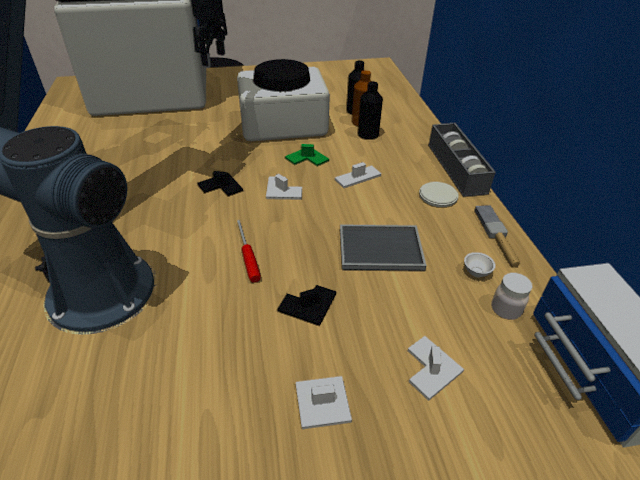

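```bash
cat > h.py <<'E'
import cv2,numpy as np,pickle
from scipy.spatial.transform import Rotation as R
def ray(d,px,z):
    K=d["camera_matrix"];Rm=cv2.Rodrigues(np.array(d["rvec"]))[0];t=np.array(d["tvec"]).ravel()
    px=np.atleast_2d(px).astype(float)
    v=(np.linalg.inv(K)@np.c_[px,np.ones(len(px))].T).T@Rm
    c=-Rm.T@t
    return c+v*((z-c[2])/v[:,2])[:,None]
def proj(d,p):
    return cv2.projectPoints(np.array(p,float),np.array(d["rvec"]),np.array(d["tvec"]),d["camera_matrix"],None)[0][:,0]
M=np.array([[-37.5,-37.5],[52.5,-37.5],[52.5,7.5],[7.5,52.5],[-37.5,52.5]])/1000
def fit(A,B): # B=R A+t
    a,b=A.mean(0),B.mean(0);H=(A-a).T@(B-b)
    th=np.arctan2(H[0,1]-H[1,0],H[0,0]+H[1,1]);c,s=np.cos(th),np.sin(th);Rm=np.array([[c,-s],[s,c]])
    t=b-Rm@a;return th,t,np.sqrt(((A@Rm.T+t-B)**2).sum(1)).mean()
def whiteL(d,roi,z=0.008,thr=110,verbose=True):
    x0,y0,x1,y1=roi;f=d["frame"][y0:y1,x0:x1].astype(int)
    m=((f.min(2)>thr)&(f.max(2)-f.min(2)<35)).astype(np.uint8)
    n,l,st,_=cv2.connectedComponentsWithStats(m);k=1+np.argmax(st[1:,4])
    c=max(cv2.findContours((l==k).astype(np.uint8),cv2.RETR_EXTERNAL,cv2.CHAIN_APPROX_NONE)[0],key=cv2.contourArea)
    h=cv2.convexHull(c)
    for e in np.arange(1,8,.25):
        p=cv2.approxPolyDP(h,e,True)
        if len(p)<=5:break
    p=p[:,0]+[x0,y0]
    w=ray(d,p,z)[:,:2]
    if cv2.contourArea(w.astype(np.float32),True)<0:w=w[::-1]
    best=min((fit(M,np.roll(w,i,0)) for i in range(5)),key=lambda r:r[2]) if len(w)==5 else None
    return best,p,w
def tray(d,roi):
    x0,y0,x1,y1=roi
    f=d["frame"][y0:y1,x0:x1].astype(int)
    m=((f.max(2)-f.min(2)<22)).astype(np.uint8)
    m=cv2.morphologyEx(m,cv2.MORPH_CLOSE,np.ones((5,5)))
    c=max(cv2.findContours(m,cv2.RETR_EXTERNAL,cv2.CHAIN_APPROX_NONE)[0],key=cv2.contourArea)
    w=ray(d,c[:,0]+[x0,y0],0.017)[:,:2].astype(np.float32)*1000
    return cv2.minAreaRect(w)
E
python3 - <<'E'
from h import *
T=pickle.load(open("top0.pkl","rb"));S=pickle.load(open("side0.pkl","rb"))
for d,rs in((T,[(180,240,250,305),(430,130,505,190)]),(S,[(258,165,308,205),(395,325,475,405)])):
    for r in rs:
        b,p,w=whiteL(d,r);print(b and (np.degrees(b[0]),b[1],b[2]),p.tolist())
print(tray(T,(285,125,370,228)),tray(S,(330,215,435,280)))
print("lug tops from top view",ray(T,[[217,270],[470,155]],0.042))
s=[cv2.resize(T["frame"][y:y+80,x:x+100],None,fx=4,fy=4,interpolation=cv2.INTER_CUBIC) for x,y in((170,230),(420,120))]
cv2.imwrite("pics/crop.png",np.hstack(s)[...,::-1])
E
```

```text
(np.float64(-10.214315110348753), array([0.40371274, 0.29084346]), np.float64(0.001690733984729982)) [[236, 253], [231, 294], [189, 291], [192, 271], [216, 252]]
(np.float64(118.24754190294708), array([ 0.60327257, -0.27918184]), np.float64(0.0023652015054280947)) [[439, 161], [470, 141], [494, 171], [480, 181], [450, 176]]
(np.float64(-4.954190538878754), array([0.40054122, 0.28990115]), np.float64(0.008356570962779423)) [[268, 178], [277, 174], [301, 187], [301, 196], [266, 196]]
(np.float64(119.31162718545433), array([ 0.60490678, -0.28121852]), np.float64(0.0012588996080275608)) [[424, 336], [463, 369], [429, 398], [410, 380], [408, 348]]
((594.215576171875, 33.34687423706055), (132.2080078125, 181.35572814941406), 80.06139373779297) ((595.4608154296875, 23.303115844726562), (146.79014587402344, 178.1370391845703), 80.33914184570312)
lug tops from top view [[ 0.40982015  0.28025866  0.042     ]
 [ 0.60438238 -0.27454297  0.042     ]]
```

View pics/crop.png

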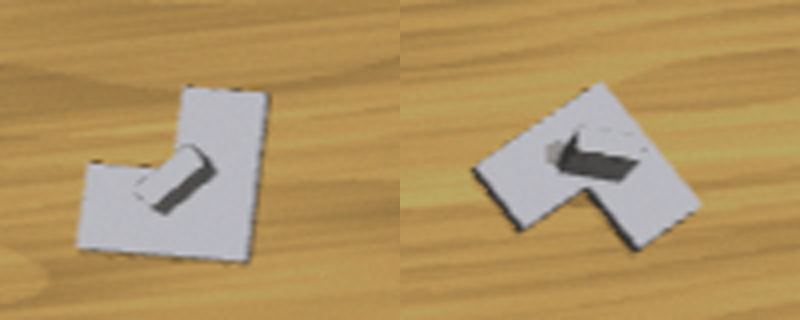

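```bash
python3 - <<'E'
from h import *
from station import manip
T=pickle.load(open("top0.pkl","rb"));S=pickle.load(open("side0.pkl","rb"))
def box(c,th,hx,hy,z):
    Rm=np.array([[np.cos(th),-np.sin(th)],[np.sin(th),np.cos(th)]])
    q=np.array([[hx,hy],[-hx,hy],[-hx,-hy],[hx,-hy]])@Rm.T+c
    return np.c_[q,np.full(4,z)]
out=[]
for d,(x,y,w,h) in((T,(285,125,90,105)),(S,(330,215,105,70))):
    print("cam",-cv2.Rodrigues(d["rvec"])[0].T@np.ravel(d["tvec"]))
    im=cv2.resize(d["frame"][y:y+h,x:x+w],None,fx=4,fy=4,interpolation=cv2.INTER_CUBIC)
    for c,hx,hy,z in(((255,0,0),.089,.0665,.017),((0,255,0),.084,.0615,.005)):
        p=(proj(d,box([.594,.0333],np.radians(-9.94),hx,hy,z))-[x,y]+.5)*4
        cv2.polylines(im,[p.astype(int)],True,c,1)
    out.append(cv2.copyMakeBorder(im,0,420-h*4,0,0,cv2.BORDER_CONSTANT))
cv2.imwrite("pics/tray.png",np.hstack(out)[...,::-1])
Rt=R.from_quat(manip.sense()["tool_rot"]).as_matrix();print(Rt.round(4))
E
```

```text
cam [0.25129475 0.07947701 0.92896353]
cam [ 0.31329913 -0.71046834  0.72302094]
[[ 9.061e-01 -1.100e-03  4.230e-01]
 [-4.230e-01 -1.600e-03  9.061e-01]
 [-3.000e-04 -1.000e+00 -1.900e-03]]
```

View pics/tray.png

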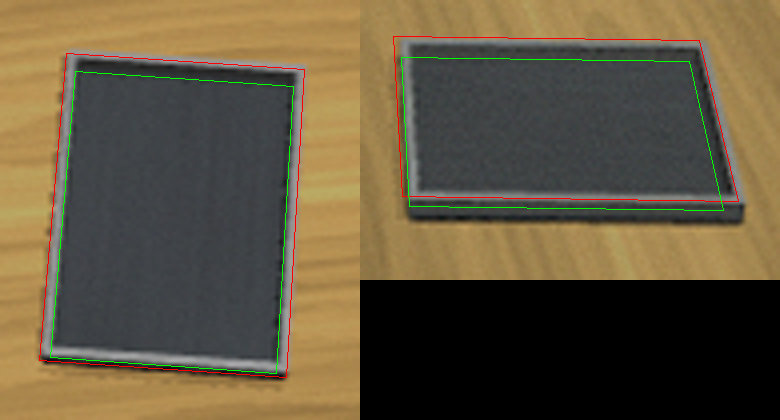

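```bash
cat > to.py <<'E'
import sys,json
from h import *
from station import manip
# usage: to.py x y z jawangle_deg
x,y,z,a=map(float,sys.argv[1:5]);s=manip.sense()
Rt=R.from_quat(s["tool_rot"]).as_matrix()
best=None
for k in(a,a+180):
    c,n=np.cos(np.radians(k)),np.sin(np.radians(k))
    zt=np.array([c,n,0]);yt=np.array([0,0,-1.]);W=np.c_[np.cross(yt,zt),yt,zt]
    rv=R.from_matrix(Rt.T@W).as_rotvec()
    if best is None or np.linalg.norm(rv)<np.linalg.norm(best):best=rv
p=s["tcp_pos"]
print("t",s["t"],"p",p.round(4),"jaw",np.degrees(np.arctan2(Rt[1,2],Rt[0,2])).round(2),"q",np.round(s["q"],2),"F",np.round(s["force"],1),"gap",round(float(s["finger_gap"]),3))
print("cm",(Rt.T@(np.array([x,y,z])-p)*100).round(2),"rv",best.round(3))
E
python3 to.py 0.4035 0.2905 0.09 34.8;python3 to.py 0.4035 0.2905 0.031 34.8
```

```text
t 0.1 p [0.264  0.5658 0.2474] jaw 64.97 q [ 0.96  0.53  1.43 -0.    1.18 -0.18] F [-0.2 -1.1  0.4] gap 1.001
cm [ 24.29  15.77 -19.02] rv [0.002 0.527 0.   ]
t 0.1 p [0.264  0.5658 0.2474] jaw 64.97 q [ 0.96  0.53  1.43 -0.    1.18 -0.18] F [-0.2 -1.1  0.4] gap 1.001
cm [ 24.29  21.67 -19.01] rv [0.002 0.527 0.   ]
```

```bash
python3 -m handwheel '[24.3,15.8,-19.0,0,0.527,0,5, 24.3,15.8,-19.0,0,0.527,0,5, 24.3,15.8,-19.0,0,0.527,0,5, 24.3,15.8,-19.0,0,0.527,0,5, 24.3,15.8,-19.0,0,0.527,0,5, 24.3,15.8,-19.0,0,0.527,0,5, 24.3,15.8,-19.0,0,0.527,0,5, 24.3,15.8,-19.0,0,0.527,0,5, 24.3,15.8,-19.0,0,0.527,0,5, 24.3,15.8,-19.0,0,0.527,0,5]' 40; python3 to.py 0.4035 0.2905 0.031 34.8
python3 - <<'E'
from h import *
from station import manip
for n in("top","side"):
    d=manip.snapshot(n);cv2.imwrite(f"pics/{n}1.png",d["frame"][...,::-1])
E
```

```text
t: 0.93
tcp_pos: [0.4046, 0.2885, 0.0885]
tool_rot: [0.627, -0.33, 0.328, -0.625]
force: [0.4, 1.7, 0.3]
finger_gap: 0.585
t 0.9333 p [0.4046 0.2885 0.0885] jaw 34.49 q [ 0.39  0.63  1.88 -0.    0.64 -0.21] F [0.4 1.7 0.3] gap 0.585
cm [-0.22  5.75  0.05] rv [ 0.004 -0.005 -0.001]
```

View pics/side1.png

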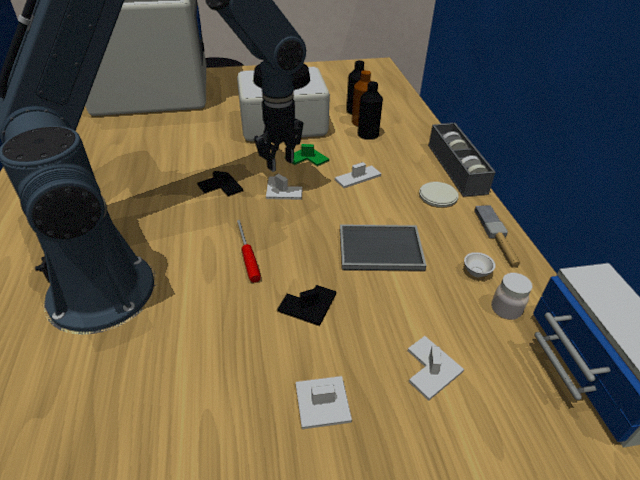

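The gripper is above the left L's lug (side pixel 281,183). I descend next, then close.

```bash
python3 -m handwheel '[-0.1,2.9,0,0,0,0,5, -0.1,5.0,0,0,0,0,5, -0.1,5.7,0,0,0,0,5, -0.1,5.7,0,0,0,0,5, -0.1,5.7,0,0,0,0,2, -0.1,5.7,0,0,0,0,0, -0.1,5.7,0,0,0,0,0, -0.1,5.7,0,0,0,0,0, -0.1,5.7,0,0,0,0,0, -0.1,5.7,0,0,0,0,0]' 40
python3 - <<'E'
from h import *
from station import manip
o=[]
for n,(x,y) in(("top",(150,200)),("side",(220,110))):
    d=manip.snapshot(n);o.append(cv2.resize(d["frame"][y:y+130,x:x+130],None,fx=3,fy=3))
cv2.imwrite("pics/g1.png",np.hstack(o)[...,::-1])
E
```

```text
t: 1.87
tcp_pos: [0.4041, 0.2928, 0.0346]
tool_rot: [-0.626, 0.327, -0.328, 0.627]
force: [-1.2, 2.2, 6.5]
finger_gap: 0.154
```

View pics/g1.png

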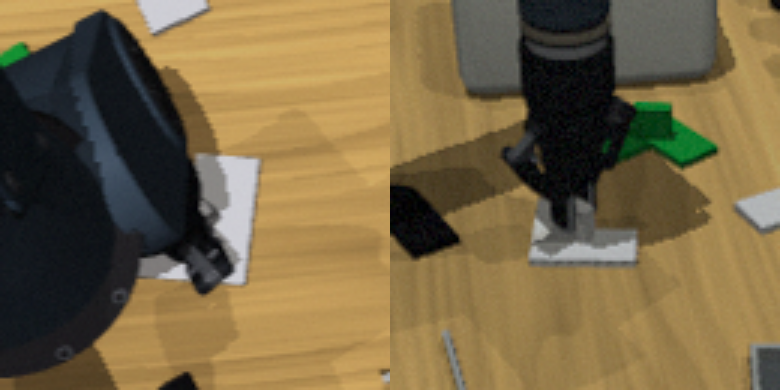

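```bash
python3 -m handwheel '[0,-1,0,0,0,0,0, 0,-3,0,0,0,0,0, 0,-6,0,0,0,0,0, 0,-6,0,0,0,0,0]' 60; python3 to.py 0.5588 0.0259 0.095 34.8
```

```text
t: 2.3
tcp_pos: [0.406, 0.2932, 0.0976]
tool_rot: [-0.624, 0.326, -0.33, 0.629]
force: [1.4, -0.5, -2.1]
finger_gap: 0.153
t 2.3 p [0.406  0.2932 0.0976] jaw 34.79 q [ 0.4   0.61  1.87 -0.    0.65 -0.21] F [ 1.4 -0.5 -2.1] gap 0.153
cm [30.67  0.3  -2.7 ] rv [-0.008 -0.     0.002]
```

```bash
python3 -m handwheel '[3,0,-0.3,0,0,0,0, 7,0,-0.6,0,0,0,0, 11,0,-1,0,0,0,0, 15,0,-1.3,0,0,0,0, 19,0,-1.7,0,0,0,0, 23,0,-2,0,0,0,0, 26.5,0,-2.4,0,0,0,0, 29.5,0,-2.7,0,0,0,0, 30.7,0,-2.7,0,0,0,0, 30.7,0,-2.7,0,0,0,0]' 60; python3 -m handwheel '[0,0,0,0,0,0,0, 0,0,0,0,0,0,0]'; python3 to.py 0.5588 0.0259 0.095 34.8
python3 - <<'E'
from h import *
from station import manip
o=[]
for n,(x,y) in(("top",(270,110)),("side",(300,120))):
    d=manip.snapshot(n);pickle.dump(d,open(f"{n}2.pkl","wb"));o.append(cv2.resize(d["frame"][y:y+150,x:x+130],None,fx=3,fy=3))
cv2.imwrite("pics/g2.png",np.hstack(o)[...,::-1])
E
```

```text
t: 3.13
tcp_pos: [0.5589, 0.0217, 0.0936]
tool_rot: [-0.626, 0.328, -0.33, 0.626]
force: [0.6, 0.2, -1.3]
finger_gap: 0.153
t: 3.3
tcp_pos: [0.5547, 0.026, 0.093]
tool_rot: [0.627, -0.328, 0.326, -0.627]
force: [0.1, 0.5, -2.0]
finger_gap: 0.147
t 3.3 p [0.5547 0.026  0.093 ] jaw 34.83 q [-0.15  0.66  1.73  0.    0.75 -0.76] F [ 0.1  0.5 -2. ] gap 0.147
cm [ 0.24 -0.2   0.33] rv [ 0.002  0.    -0.002]
```

View pics/g2.png

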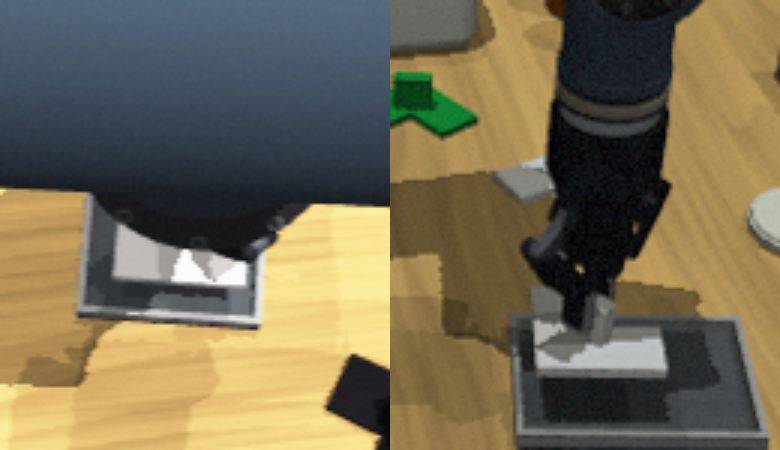

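```bash
python3 - <<'E'
from h import *
d=pickle.load(open("side2.pkl","rb"))
p=np.array([[300+(535-390)/3,120+374/3],[300+(666-390)/3,120+376/3]])-.3
w=ray(d,p,.0585)[:,:2];print(w,np.linalg.norm(w[1]-w[0]),np.degrees(np.arctan2(*(w[1]-w[0])[::-1])))
print(fit(M[:2],w))
E
python3 to.py 0.5588 0.0259 0.05 34.8
```

```text
[[ 0.51268031 -0.0039786 ]
 [ 0.60231052 -0.01998949]] 0.09104901766830578 -10.128071690380846
(np.float64(-0.17676819787517348), array([0.55670662, 0.02625047]), np.float64(0.0005245088341528995))
t 3.4 p [0.555  0.0264 0.0932] jaw 34.9 q [-0.15  0.66  1.73  0.    0.75 -0.76] F [ 0.3  0.3 -1.9] gap 0.149
cm [0.26 4.32 0.29] rv [ 0.001  0.002 -0.002]
```

```bash
python3 -m handwheel '[0.15,2,0.15,0,0,0,0, 0.15,3.5,0.15,0,0,0,0, 0.15,4.3,0.15,0,0,0,0, 0.15,4.6,0.15,0,0,0,0, 0.15,4.8,0.15,0,0,0,0, 0.15,4.8,0.15,0,0,0,0, 0.15,4.8,0.15,0,0,0,0]'; python3 to.py 0.5588 0.0259 0.04 34.8
```

```text
t: 3.98
tcp_pos: [0.5589, 0.0244, 0.0458]
tool_rot: [-0.627, 0.327, -0.328, 0.627]
force: [0.2, 0.4, -0.2]
finger_gap: 0.153
t 3.9833 p [0.5589 0.0244 0.0458] jaw 34.8 q [-0.16  0.75  1.74  0.    0.66 -0.76] F [ 0.2  0.4 -0.2] gap 0.153
cm [-0.13  0.58  0.07] rv [-0.001  0.     0.001]
```

```bash
python3 -m handwheel '[0,0.15,0,0,0,0,0, 0,0.3,0,0,0,0,0, 0,0.45,0,0,0,0,0, 0,0.45,0,0,0,0,0]'; python3 -m handwheel '[0,0.05,0,0,0,0,0, 0,0.1,0,0,0,0,0,0,0.1,0,0,0,0,0]'
```

```text
t: 4.32
tcp_pos: [0.5586, 0.0242, 0.0408]
tool_rot: [0.627, -0.328, 0.328, -0.627]
force: [-1.1, -0.0, -1.8]
finger_gap: 0.156
t: 4.57
tcp_pos: [0.5586, 0.0242, 0.0397]
tool_rot: [0.627, -0.328, 0.328, -0.627]
force: [0.1, 0.0, -1.3]
finger_gap: 0.156
```

```bash
python3 -m handwheel '[0,0.05,0,0,0,0,0, 0,0.1,0,0,0,0,0,0,0.1,0,0,0,0,0]';python3 -m handwheel '[0,0.05,0,0,0,0,0, 0,0.1,0,0,0,0,0,0,0.1,0,0,0,0,0]'
```

```text
t: 4.82
tcp_pos: [0.5587, 0.0242, 0.0397]
tool_rot: [0.627, -0.328, 0.328, -0.627]
force: [-1.2, -1.7, 5.8]
finger_gap: 0.15
t: 5.07
tcp_pos: [0.5587, 0.0242, 0.0397]
tool_rot: [-0.627, 0.327, -0.328, 0.627]
force: [-3.6, -0.2, 13.6]
finger_gap: 0.154
```

```bash
python3 -m handwheel '[0,-0.12,0,0,0,0,0, 0,-0.12,0,0,0,0,0, 0,-0.12,0,0,0,0,3, 0,-0.12,0,0,0,0,4, 0,-0.12,0,0,0,0,4, 0,-0.12,0,0,0,0,4, 0,-2,0,0,0,0,4, 0,-6,0,0,0,0,4,0,-6,0,0,0,0,4]'; python3 to.py 0.604 -0.280 0.10 163.8
```

```text
t: 5.82
tcp_pos: [0.5621, 0.0239, 0.1025]
tool_rot: [-0.626, 0.324, -0.331, 0.628]
force: [0.9, -0.0, 0.1]
finger_gap: 0.471
t 5.8167 p [0.5621 0.0239 0.1025] jaw 34.79 q [-0.16  0.65  1.72  0.    0.77 -0.76] F [ 0.9 -0.   0.1] gap 0.471
cm [ 27.34   0.34 -13.9 ] rv [-0.009  0.89   0.003]
```

```bash
python3 -m handwheel '[3.5,0.3,-1.5,0,0.11,0,4, 7,0.3,-3.2,0,0.22,0,4, 11,0.3,-5,0,0.34,0,4, 14.5,0.3,-7,0,0.46,0,4, 18,0.3,-8.8,0,0.58,0,4, 21.5,0.3,-10.8,0,0.7,0,4, 24.5,0.3,-12.4,0,0.8,0,4, 26.6,0.3,-13.6,0,0.88,0,4, 27.2,0.3,-13.9,0,0.89,0,4, 27.2,0.3,-13.9,0,0.89,0,4]' 40;  python3 -m handwheel '[0,0,0,0,0,0,4,0,0,0,0,0,0,4]'; python3 to.py 0.604 -0.280 0.033 163.9
python3 - <<'E'
from h import *
from station import manip
o=[]
for n in("top","side"):
    d=manip.snapshot(n);pickle.dump(d,open(f"{n}3.pkl","wb"));o.append(cv2.resize(d["frame"],(400,300)))
cv2.imwrite("pics/g3.png",np.hstack(o)[...,::-1])
T=pickle.load(open("top3.pkl","rb"));S=pickle.load(open("side3.pkl","rb"))
c=lambda d,x,y,w,h:cv2.resize(d["frame"][y:y+h,x:x+w],(400,400*h//w))
cv2.imwrite("pics/g4.png",np.hstack([c(T,285,125,100,110),c(S,330,190,100,110)])[...,::-1])
E
```

```text
t: 6.65
tcp_pos: [0.5996, -0.2807, 0.0944]
tool_rot: [0.424, -0.566, 0.566, -0.424]
force: [0.4, 0.1, 0.5]
finger_gap: 0.468
t: 6.82
tcp_pos: [0.599, -0.2762, 0.0943]
tool_rot: [-0.425, 0.566, -0.564, 0.425]
force: [-1.1, 0.5, -0.4]
finger_gap: 0.467
t 6.8167 p [ 0.599  -0.2762  0.0943] jaw -16.08 q [-0.6   0.76  1.45  0.    0.93 -0.32] F [-1.1  0.5 -0.4] gap 0.467
cm [0.23 6.13 0.6 ] rv [ 0.002  0.    -0.001]
```

View pics/g3.png

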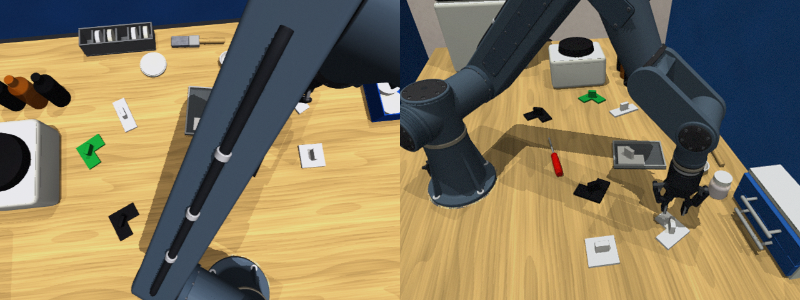

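View pics/g4.png

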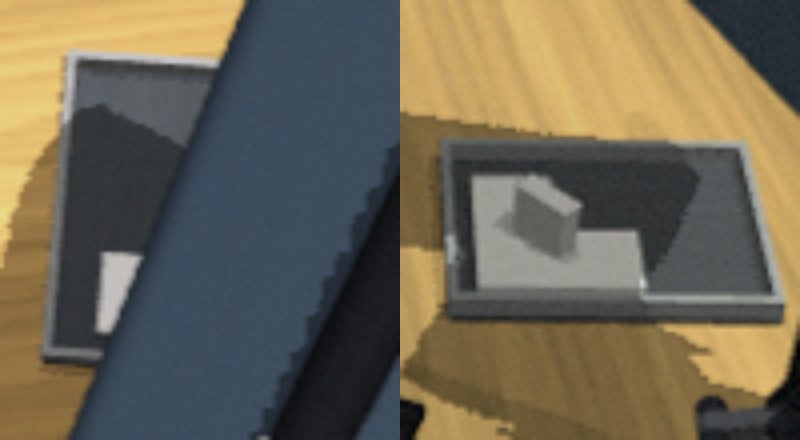

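```bash
python3 -m handwheel '[0.1,1.5,0.3,0,0,0,4, 0.1,2.5,0.3,0,0,0,4,0.1,2.5,0.3,0,0,0,4,0.1,2.5,0.3,0,0,0,4]'; python3 to.py 0.604 -0.280 0.033 163.9
python3 - <<'E'
from h import *
from station import manip
d=manip.snapshot("side");cv2.imwrite("pics/g5.png",cv2.resize(d["frame"][270:420,360:510],(600,600))[...,::-1])
E
```

```text
t: 7.25
tcp_pos: [0.6013, -0.2792, 0.0681]
tool_rot: [-0.425, 0.567, -0.564, 0.424]
force: [-0.1, 0.6, -0.7]
finger_gap: 0.473
t 7.25 p [ 0.6013 -0.2792  0.0681] jaw -16.18 q [-0.6   0.8   1.45 -0.    0.89 -0.32] F [-0.1  0.6 -0.7] gap 0.473
cm [0.01 3.5  0.29] rv [ 0.003 -0.001 -0.001]
```

View pics/g5.png

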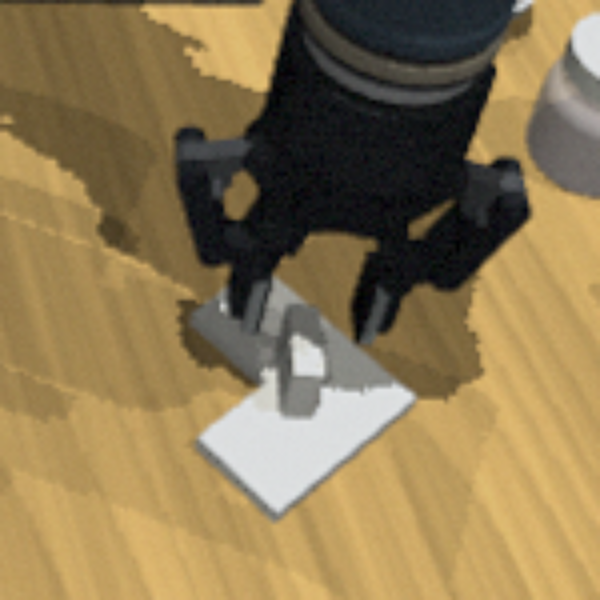

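The fingers straddle the second lug, which is at crop pixel (300,350). Descending and gripping.

```bash
python3 -m handwheel '[0,1.5,0.2,0,0,0,4, 0,2.8,0.2,0,0,0,4, 0,3.35,0.2,0,0,0,4, 0,3.35,0.2,0,0,0,4, 0,3.35,0.2,0,0,0,2, 0,3.35,0.2,0,0,0,0, 0,3.35,0.2,0,0,0,0, 0,3.35,0.2,0,0,0,0, 0,3.35,0.2,0,0,0,0, 0,3.35,0.2,0,0,0,0]' 60
python3 -m handwheel '[0,0,0,0,0,0,0, 0,0,0,0,0,0,0]'
python3 to.py 0.604 -0.280 0.10 163.9
```

```text
t: 8.13
tcp_pos: [0.6042, -0.2809, 0.0366]
tool_rot: [0.424, -0.565, 0.566, -0.425]
force: [-0.1, -0.6, -0.3]
finger_gap: 0.152
t: 8.3
tcp_pos: [0.6042, -0.2809, 0.0366]
tool_rot: [0.424, -0.565, 0.566, -0.425]
force: [-0.8, 0.6, 0.3]
finger_gap: 0.146
t 8.3 p [ 0.6042 -0.2809  0.0366] jaw -16.21 q [-0.6   0.85  1.45 -0.    0.84 -0.32] F [-0.8  0.6  0.3] gap 0.146
cm [-0.08 -6.34 -0.04] rv [-0.    -0.002  0.   ]
```

```bash
python3 -m handwheel '[0,-1,0,0,0,0,0, 0,-3,0,0,0,0,0, 0,-6,0,0,0,0,0, 0,-6,0,0,0,0,0,0,-6,0,0,0,0,0]' 60; python3 to.py 0.6332 0.0391 0.100 35
python3 - <<'E'
from h import *
d=pickle.load(open("side3.pkl","rb"))
p=np.array([[330+78/4,190+288/4],[330+71/4,190+176/4]])-.3
p=np.array([[330+(478-400)/4,190+289/4],[330+(642-400)/4,190+289/4],[330+(638-400)/4,190+231/4],[330+(471-400)/4,190+178/4]])-.3
w=ray(d,p,.013)[:,:2];print(w)
f=fit(M[[0,1,2]],w[:3]);print(np.degrees(f[0]),f[1:])
E
```

```text
t: 8.72
tcp_pos: [0.6055, -0.2817, 0.0989]
tool_rot: [0.424, -0.564, 0.567, -0.425]
force: [-0.3, -0.9, -2.7]
finger_gap: 0.148
t 8.7167 p [ 0.6055 -0.2817  0.0989] jaw -16.21 q [-0.6   0.76  1.43 -0.    0.94 -0.32] F [-0.3 -0.9 -2.7] gap 0.148
cm [-31.58  -0.19  -6.3 ] rv [-0.004 -0.894  0.004]
[[ 0.51649229 -0.01066715]
 [ 0.60339116 -0.02418639]
 [ 0.61432397  0.02046265]
 [ 0.53260988  0.07833899]]
-9.379255645619159 (array([0.55953674, 0.02106904]), np.float64(0.0015194644052566586))
```

```bash
python3 -m handwheel '[-3,-0.2,-0.6,0,-0.09,0,0, -6.5,-0.2,-1.3,0,-0.19,0,0, -10,-0.2,-2,0,-0.29,0,0, -13.5,-0.2,-2.7,0,-0.39,0,0, -17,-0.2,-3.4,0,-0.49,0,0, -20.5,-0.2,-4.1,0,-0.59,0,0, -24,-0.2,-4.8,0,-0.69,0,0, -27.3,-0.2,-5.4,0,-0.79,0,0, -30,-0.2,-6,0,-0.87,0,0, -31.5,-0.2,-6.3,0,-0.894,0,0]' 60;  python3 -m handwheel '[0,0,0,0,0,0,0,0,0,0,0,0,0,0,0,0,0,0,0,0,0]'; python3 to.py 0.6332 0.0391 0.10 35
python3 - <<'E'
from h import *
from station import manip
o=[]
for n,(x,y) in(("top",(270,110)),("side",(300,140))):
    d=manip.snapshot(n);pickle.dump(d,open(f"{n}4.pkl","wb"));o.append(cv2.resize(d["frame"][y:y+150,x:x+150],None,fx=8/3,fy=8/3)if n=="top" else cv2.resize(d["frame"][y:y+150,x:x+150],None,fx=8/3,fy=8/3))
cv2.imwrite("pics/g6.png",np.hstack(o)[...,::-1])
cv2.imwrite("pics/g7.png",cv2.resize(d["frame"][170:290,320:480],(800,600))[...,::-1])
E
```

```text
t: 9.55
tcp_pos: [0.6301, 0.0429, 0.097]
tool_rot: [0.628, -0.326, 0.324, -0.628]
force: [0.4, -0.7, -1.5]
finger_gap: 0.147
t: 9.8
tcp_pos: [0.6314, 0.0381, 0.0978]
tool_rot: [0.627, -0.327, 0.327, -0.627]
force: [0.4, -0.2, -1.6]
finger_gap: 0.153
t 9.8 p [0.6314 0.0381 0.0978] jaw 34.92 q [-0.12  0.73  1.53 -0.    0.89 -0.72] F [ 0.4 -0.2 -1.6] gap 0.153
cm [ 0.02 -0.22  0.21] rv [ 0.001 -0.001 -0.   ]
```

View pics/g6.png

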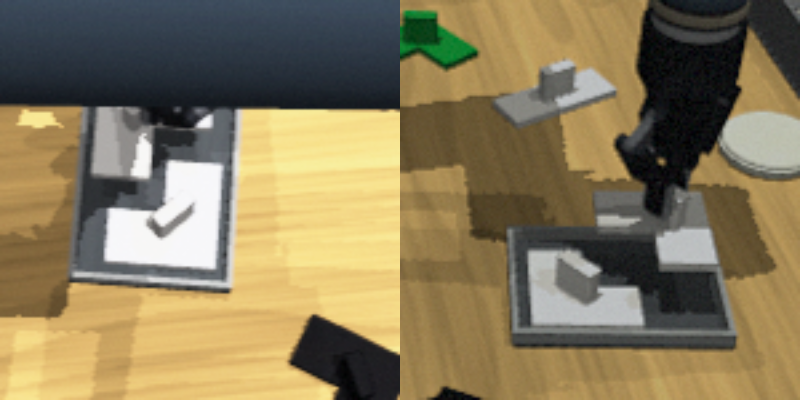

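View pics/g7.png

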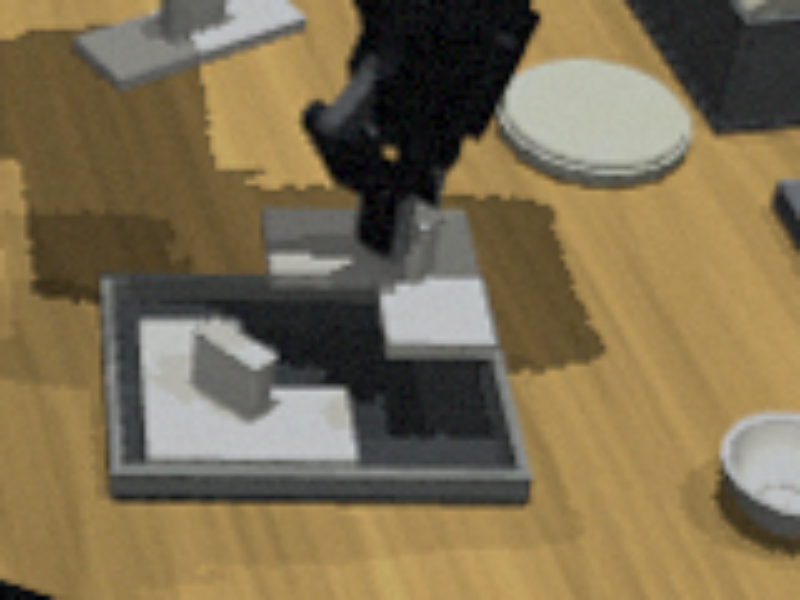

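```bash
python3 - <<'E'
from h import *
d=pickle.load(open("top4.pkl","rb"))
b,p,w=whiteL(d,(305,165,356,214),0.013,thr=140);print(p.tolist(),b and (np.degrees(b[0]),b[1],b[2]))
print("inner floor near corners", )
print(tray(pickle.load(open("top0.pkl","rb")),(285,125,370,228)))
d=pickle.load(open("side4.pkl","rb"))
p=np.array([[320+497/5,170+357/5],[320+387/5,170+357/5]])-.4
w=ray(d,p,.0612)[:,:2]
f=fit(np.array([[-37.5,52.5],[7.5,52.5]])/1000,w);print(w,np.degrees(f[0]),f[1:])
E
```

```text
[[353, 172], [350, 210], [309, 207], [310, 188], [333, 170]] (np.float64(-10.640507046719852), array([0.55908914, 0.02362314]), np.float64(0.001160213873790897))
inner floor near corners
((594.215576171875, 33.34687423706055), (132.2080078125, 181.35572814941406), 80.06139373779297)
[[ 0.66143017 -0.01946817]
 [ 0.61575903 -0.01237664]] 171.1739496643743 (array([0.63182757, 0.03825746]), np.float64(0.0006092142637909401))
```

```bash
python3 -m handwheel '[0.1,2,0.1,0,0,0,0, 0.1,3.5,0.1,0,0,0,0, 0.1,4.3,0.1,0,0,0,0, 0.1,4.7,0.1,0,0,0,0, 0.1,4.9,0.1,0,0,0,0, 0.1,4.9,0.1,0,0,0,0, 0.1,4.9,0.1,0,0,0,0]'; python3 -m handwheel '[0,0.1,0,0,0,0,0, 0,0.25,0,0,0,0,0, 0,0.4,0,0,0,0,0,0,0.4,0,0,0,0,0]';python3 to.py 0.6334 0.0380 0.0416 35
```

```text
t: 10.48
tcp_pos: [0.6335, 0.0387, 0.0499]
tool_rot: [-0.627, 0.326, -0.327, 0.627]
force: [-0.3, 0.3, -1.4]
finger_gap: 0.147
t: 10.82
tcp_pos: [0.6329, 0.0391, 0.0453]
tool_rot: [0.627, -0.326, 0.326, -0.627]
force: [-0.0, 0.3, -1.6]
finger_gap: 0.149
t 10.8167 p [0.6329 0.0391 0.0453] jaw 35.02 q [-0.11  0.81  1.54 -0.    0.79 -0.73] F [-0.   0.3 -1.6] gap 0.149
cm [ 0.12  0.37 -0.02] rv [ 0.  0. -0.]
```

```bash
python3 -m handwheel '[0,0.1,0,0,0,0,0, 0,0.2,0,0,0,0,0, 0,0.3,0,0,0,0,0,0,0.3,0,0,0,0,0]'; python3 -m handwheel '[0,0.05,0,0,0,0,0, 0,0.1,0,0,0,0,0,0,0.1,0,0,0,0,0]'
```

```text
t: 11.15
tcp_pos: [0.6328, 0.039, 0.042]
tool_rot: [0.627, -0.327, 0.326, -0.627]
force: [0.2, -0.2, -1.6]
finger_gap: 0.151
t: 11.4
tcp_pos: [0.6329, 0.039, 0.0416]
tool_rot: [0.627, -0.326, 0.326, -0.627]
force: [-1.1, -0.1, 1.3]
finger_gap: 0.151
```

```bash
python3 -m handwheel '[0,0.03,0,0,0,0,0, 0,0.03,0,0,0,0,0]'; python3 -m handwheel '[0,0,0,0,0,0,1.8, 0,0,0,0,0,0,2.5, 0,0,0,0,0,0,3, 0,0,0,0,0,0,3.5, 0,0,0,0,0,0,3.5,0,-1,0,0,0,0,3.5, 0,-3.5,0,0,0,0,3.5, 0,-7,0,0,0,0,3.5,0,-10,0,0,0,0,3.5,0,-10,0,0,0,0,3.5]'; python3 to.py 0.5 0.35 0.2 35
```

```text
t: 11.57
tcp_pos: [0.633, 0.039, 0.0416]
tool_rot: [-0.627, 0.326, -0.326, 0.627]
force: [-1.5, 0.3, 3.7]
finger_gap: 0.154
t: 12.4
tcp_pos: [0.6374, 0.0387, 0.1483]
tool_rot: [-0.626, 0.322, -0.331, 0.629]
force: [0.7, 0.4, 0.9]
finger_gap: 0.41
t 12.4 p [0.6374 0.0387 0.1483] jaw 35.02 q [-0.11  0.66  1.49  0.    0.98 -0.73] F [0.7 0.4 0.9] gap 0.41
cm [-33.33  -5.4    6.67] rv [-0.01   0.     0.009]
```

Now I move the arm out of the view and check.

```bash
python3 -m handwheel '[-4,-3,0.8,0,0,0,3.5, -8,-5,1.6,0,0,0,3.5, -12,-5,2.4,0,0,0,3.5, -16,-5,3.2,0,0,0,3.5, -20,-5,4,0,0,0,3.5, -24,-5,4.8,0,0,0,3.5, -28,-5,5.6,0,0,0,3.5, -31,-5,6.2,0,0,0,3.5, -33,-5,6.6,0,0,0,3.5,-33,-5,6.6,0,0,0,3.5]'
python3 - <<'E'
from h import *
from station import manip
o=[]
for n,(x,y,w,h) in(("top",(285,125,90,105)),("side",(330,205,110,80))):
    d=manip.snapshot(n);pickle.dump(d,open(f"{n}5.pkl","wb"));cv2.imwrite(f"pics/{n}5.png",d["frame"][...,::-1])
    im=cv2.resize(d["frame"][y:y+h,x:x+w],None,fx=4,fy=4);o.append(cv2.copyMakeBorder(im,0,420-h*4,0,0,cv2.BORDER_CONSTANT))
cv2.imwrite("pics/g8.png",np.hstack(o)[...,::-1])
E
```

```text
t: 13.23
tcp_pos: [0.495, 0.3512, 0.1914]
tool_rot: [-0.628, 0.325, -0.324, 0.629]
force: [0.1, -0.3, 0.1]
finger_gap: 0.409
```

View pics/g8.png

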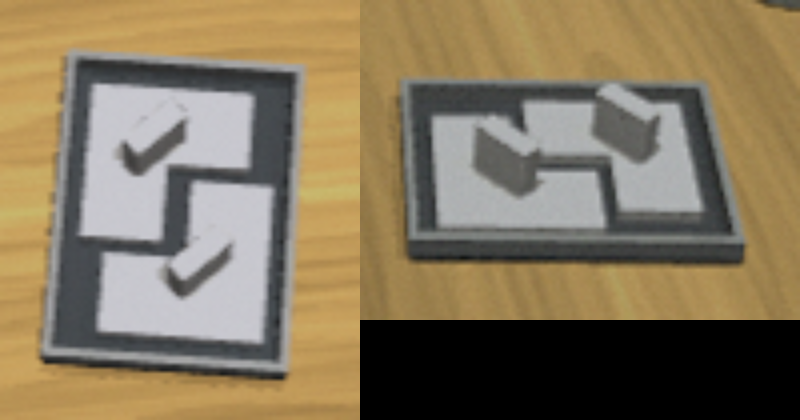

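View pics/top5.png

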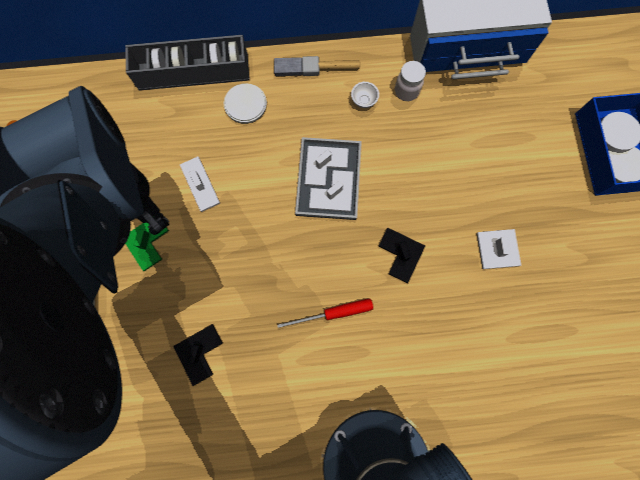

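Both plates lie in the tray (top pixels 325,160 and 332,190), interlocked with dark gaps all round. No other object has moved.

```bash
python3 -m handwheel '[0,0,0,0,0,0,3.5, 0,0,0,0,0,0,3.5,0,0,0,0,0,0,3.5]'; python3 - <<'E'
from station import manip
print(manip.sign_off())
E
```

```text
t: 13.58
tcp_pos: [0.4985, 0.3459, 0.191]
tool_rot: [0.627, -0.327, 0.327, -0.627]
force: [0.3, 0.4, -0.1]
finger_gap: 0.411
the job is handed in; nothing more can be done
None
```

Both white L plates are in the firing tray, half a turn apart and interlocked. I gripped each by its lug, lowered it in small steps until the wrist force showed contact, and released it there. I handed the job in at about 13.6 s, with the arm clear of everything.

**Final check:** the last top and side pictures show both plates flat inside the rim, with gaps to each other and to every wall. The square plate, the straight plate and the look-alikes have not moved.

**Forces:** the readings I saw peaked at about 14 N pressing the first plate onto the floor, because I stepped down once more after contact. The second plate peaked at about 4 N.

**Disagreements:** the two cameras put the first plate's y about 2.5 mm apart (23.6 mm from the top view, 21 mm from the side). The side view's near edge was partly hidden by the rim. The tray's centre also differed by about 2 mm between the views. Both differences are well within the 11 mm play. I judged the second plate's final position from the pictures only and did not measure it after release.

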